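# Move a slide carrier from the drip rail to the drying rail

### The arm

A 7-joint arm with a two-finger parallel gripper is mounted at the origin on a cart in front of the work surface, level with it; the furniture and walls round the work are solid. World frame = base frame: x ahead of the robot, y to its left, z up, the work surface at z = 0. Lengths are in m, angles in rad, forces in N, time in s.
With the tool pointing down it reaches from about 0.4 to 0.85 m from the base axis. Payload 4.5 kg.
Tool frame: the origin (TCP) lies on the centre line of the jaws, within the pads' length; the fingertips stand 25 mm ahead of it and the grasp point (between the pads) lies 6 mm ahead of it; z points along the fingers, y is the line along which they close (so a half turn about z gives the same grasp; the last joint's range is limited). The gripper opens to 85 mm and grips with 20 to 120 N. Pads are 22 mm wide; open, the fingers measure 114 mm over their backs; the gripper's body (76 mm by 85 mm) begins 54 mm behind the grasp point. The pads swing forward as they close: fully open they stand 13 mm farther back than shut.
Start: joints at [-1.077, 0.689, -0.195, 1.565, 0.157, 0.902, -0.215], TCP at [0.277, 0.56, 0.256] pointing down, gripper open.
Joint ranges: [-3.01, 3.01], [-0.46, 2.08], [-1.47, 1.51], [0.13, 2.56], [-1, 4.14], [0.04, 2.09], [-2.66, 2.66]. Speed limits (rad/s): [2.57, 2.57, 3.14, 3.14, 3.14, 3.14, 3.14].

### API

Orientations are given as a unit quaternion [x, y, z, w].
In Python, from plant import r, viewer gives the robot as it stands.
- The arm moves only by the shell command python3 -m handwheel 'ROWS' [OPENING] [FORCE]. ROWS is rows parted by semicolons, their numbers by spaces, 1 to 5 of them, each of 6 numbers: dx, dy, dz in m, then a rotation vector rx, ry, rz in rad; each row shifts and turns the commanded pose from where the row before left it, along the tool's axes as they then stand; what a row does not reach is not made up. A row lasts 1/12 s, in which the tool goes at most 0.0417 m and 0.125 rad, less where a joint would pass 70% of its speed; a pose out of reach is approached as far as the arm can. OPENING is the finger opening in m, set as the command begins (- or left out keeps the last). The fingers move at their own pace and stop on an object; FORCE is the grip in N (left out, the last holds). Time passes only in rows, so rows that do not move let the fingers close. It prints the time, the measured TCP pose, the force, the opening and the grip force at its end.
- r.state(): the state, without advancing time (a new reading comes with each control period).
- viewer.grab_frame(name): name is "side" or "top"; returns the picture (420x560x3 uint8, red, green, blue); there is no depth.
- viewer.camera_info(name): a dict with "camera_matrix" (3x3 intrinsics, pixels), "extrinsics" (4x4, takes a point from camera to world coordinates). Camera axes: x right, y down, z forward; pixel columns grow to the right and rows downward; lengths in m; the calibration is good to about 2 mm. A picture is of the moment at which its call begins. camera_info takes no time and is no camera call.
- r.sign_off(): hands the job in; it is judged then, once.
The state is a dict: "t": time; "q": joint angles; "joint_vel": joint speeds; "tau": joint torques, N m; "position": TCP position; "eef_rot": TCP orientation; "ft_force": force on the tool from outside, world axes, zero at the start; "wrist_torque": the same for the moment, N m; "width": finger opening in m; "grasp_force": force on a finger pad.
Only numpy, scipy, OpenCV 4.12 (cv2) and the standard library are available. Lean on these libraries where they do the work, as an engineer would, in place of code of your own. Each camera call takes 0.05 s, during which the arm holds its last target. There are 200 camera calls.

### The job

The stained slides in the blue-gripped carrier have drained: slide it along the drip rail to the free end, lift it over the upturned end stops and hang it on the next stand's drying rail, then push it gently along that rail against the sprung buffer until the brass pawl snaps up behind its bail. It carries glass, so never knock or force it against the stands (keep every contact with them well below 25 N) and keep it upright; leave the white-gripped carrier and the other things on the bench where they are.

Things in the scene. Friction and masses are not known exactly. Their poses are not given: they have to be found in the camera images.
- carrier: slide carrier with the BLUE grip, 34x60x169 mm, 0.13 to 0.25 kg: upright grip tab, under it a closed steel bail round the rail, under that a white cage of glass slides. Origin: middle of the underside of the bail's roof, which bears on the rail (z = 0.165 hung). x away from the robot, y along the rail, z up. Bail 40 mm long (y +-20 mm), opening 20 mm wide (x +-10 mm) and 44 mm high
- grip (a point): place to grip on the blue tab, 32 mm above the carrier's origin. The tab is 12 mm thick (x), 40 mm long (y) and spans 4 to 44 mm above the origin: grip it from above across the 12 mm
- bail_floor (a point): floor of the bail's opening (top of the slide cage), 44 mm below the carrier's origin; the cage, 34x60 mm, ends 125 mm below the origin. The bail is closed, so it leaves or enters a rail only over the free end, raised by more than 14 and less than 26 mm (20 is the middle)
- waiting_carrier: a like carrier with a WHITE grip, hanging on the drip rail nearer its post; stays there. Same sizes and origin
- drip_stand: steel gallows stand, foot a drip pan 84x236x14 mm. Origin: middle of the foot's underside. Rail: slotted flat bar 12 mm wide (x +-6 mm), 12 mm deep, top at z = 165 mm, along its y from the post (y = +127 mm) to the free end (y = -125 mm)
- drip_end (a point): inner face of the drip rail's end stop at rail-top height, y = -119 mm in the stand's frame. The stop is the upturned rail end, 6 mm thick, 12 mm wide, top 14 mm above the rail (z = 179 mm)
- drying_stand: the next stand, grey foot 74x200x8 mm. Origin: middle of the foot's underside. Rail of same section and height along its y from the free end (y = +125 mm) to the post (y = -90 mm), where it springs (0.25 mm/N at the free end). Nearly, not exactly, in line with the drip rail; 46 to 66 mm between the end stops, room to re-align the 40 mm bail. It carries the spring catch (see rail_mid, buffer, pawl)
- drying_end (a point): inner face of the drying rail's end stop at rail-top height, y = +119 mm in its stand's frame; 6 mm thick, top 14 mm above the rail. Set the carrier on the rail with its origin 23 to 43 mm beyond this, between stop and pawl
- rail_mid (a point): drying rail's top at the stand's y = 0. The catch (brass pawl in the rail's slot, then black block with sprung rubber buffer) is clamped at an unmeasured place near here, to be felt for: a latched carrier's origin lies between y = +19 and -11 mm. Pawl ramp rises from 38 mm before that place, tip 20 mm before it
- buffer (a joint): sprung rubber buffer, m pushed in: 0 free, 0.0075 solid. It meets the end of the grip tab 14 mm above the rail. Takes 1.5 N at first, 4 N at 0.005 where the pawl rises behind the bail, 5 N when solid. A latched carrier holds it at 0.003 to 0.005
- pawl (a joint): brass pawl, rad: 0 is up, tip 6 mm above the rail. A bail sliding over it from the free end presses it to about 0.3 with 1 to 2 N; it springs back up (0 to 0.08) behind the bail's trailing edge
- jar_a: glass staining jar with lid, 59x53x104 mm, bystander, origin at the centre of its underside
- jar_b: glass staining jar with lid, 59x53x104 mm, bystander, origin at the centre of its underside
- timer: white bench timer, 66x62x19 mm, bystander, origin at the centre of its underside
- stain_bottle: brown dropper bottle with black top, 38x38x106 mm, bystander, origin at the centre of its underside
- red_stain_bottle: brown dropper bottle with red top, 38x38x106 mm, bystander, origin at the centre of its underside
- notebook: brown notebook lying flat, 210x152x13 mm, bystander, origin at the centre of its underside
- pen: white pen lying flat, 11x145x9 mm, bystander, origin at the centre of its underside
- forceps: steel forceps lying flat, 128x18x8 mm, bystander, origin at the centre of its underside

How it is judged:
By the outcome, as a careful person would: the job done as asked, in the order asked, and still so for the second after the job is handed in, with the robot touching nothing.
It also fails if it takes over 61 s, if anything falls off the work surface, if the arm or the gripper's body presses on something with over 40 N, if the wrist force passes 120 N, or if a joint passes its speed limit or range.

## Working session

There is one attempt and no reset: what is moved stays moved. The work goes in short steps, Python scripts to look and compute and a shell command to move; the robot and the scene stay as the last step left them, time stands still between calls to the robot, and variables do not carry over. Pictures are saved under pics/ and viewed, at most 10 in all, crops included, and the job is handed in when it is done.

```bash
mkdir -p pics; ls
python3 - <<'E'
from plant import r, viewer
import cv2
for n in("side","top"):
    f=viewer.grab_frame(n);cv2.imwrite(f"pics/{n}0.png",cv2.resize(f[:,:,::-1],(800,600),interpolation=cv2.INTER_CUBIC));cv2.imwrite(f"{n}raw.png",f[:,:,::-1])
    i=viewer.camera_info(n);print(i["camera_matrix"],i["extrinsics"])
s=r.state();print(s)
E
```

```text
pics
[[433.76344128   0.         282.8604582 ]
 [  0.         433.76344128 219.69817908]
 [  0.           0.           1.        ]] [[-0.99890223  0.04561441 -0.01066109  0.51378659]
 [ 0.04485507  0.8657869  -0.49839849  0.81744727]
 [-0.01350392 -0.49832957 -0.86688251  1.58799309]
 [ 0.          0.          0.          1.        ]]
[[493.41971875   0.         277.20249196]
 [  0.         493.41971875 215.2879813 ]
 [  0.           0.           1.        ]] [[ 0.49630045 -0.76298821  0.41416766 -0.20396811]
 [-0.86809303 -0.44165739  0.22661254 -0.38930541]
 [ 0.01001751 -0.47200397 -0.88153951  1.69737122]
 [ 0.          0.          0.          1.        ]]
{'t': 0.1, 'q': array([-1.07720367,  0.68989342, -0.19452179,  1.56624179,  0.15730609,
        0.90248778, -0.21509235]), 'joint_vel': array([ 0.00076247, -0.00254843, -0.00036905, -0.00261193,  0.00072359,
       -0.00114204, -0.00064839]), 'tau': array([-3.23437824e-03, -5.40604126e+01, -1.27129119e+00, -1.58986384e+01,
        9.40721337e-03,  4.46471764e-03,  1.86747189e-05]), 'position': array([0.2771503 , 0.55959047, 0.25556796]), 'eef_rot': array([ 2.27833038e-01,  9.73699869e-01, -8.09604030e-04, -1.26553999e-04]), 'ft_force': array([-0.54307528,  0.92165676, -0.23347137]), 'wrist_torque': array([0.04508975, 0.02710018, 0.01402817]), 'grasp_force': 0.0, 'width': 0.08553189534732789}
```

View pics/side0.png

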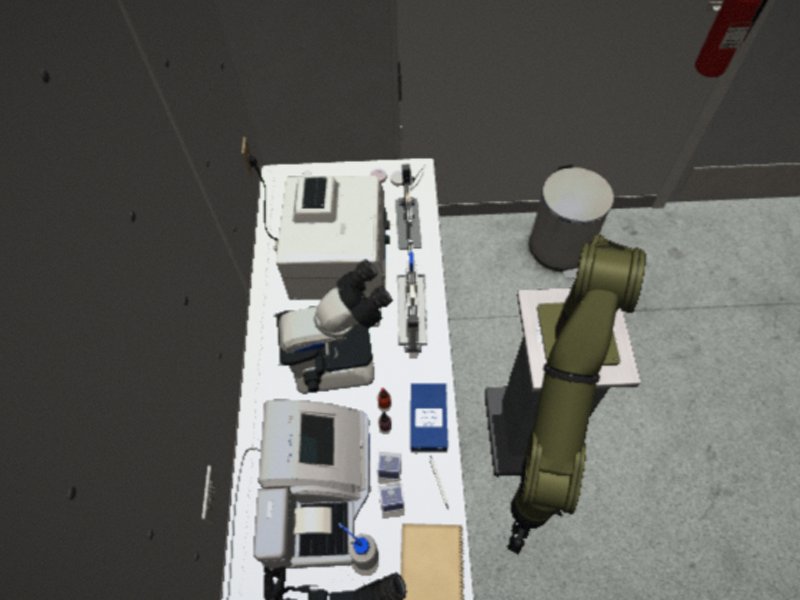

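View pics/top0.png

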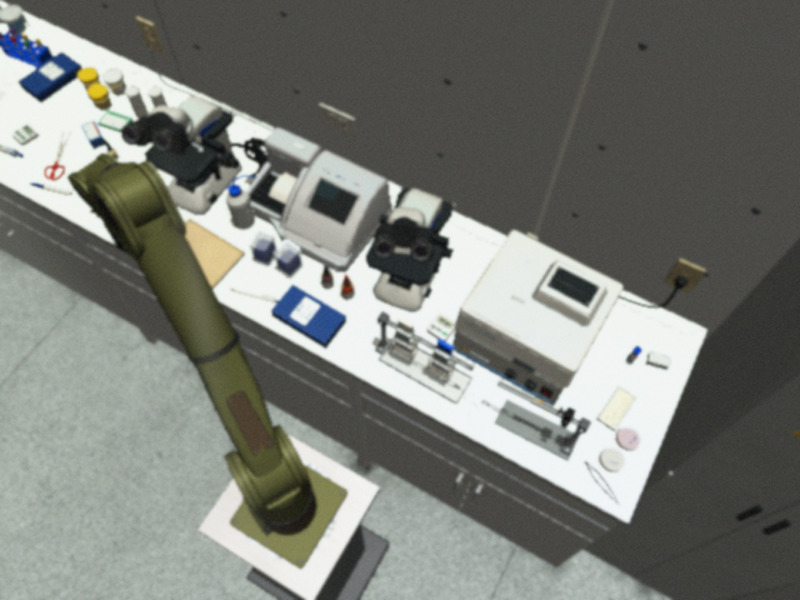

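Run:
```python
import cv2
a=cv2.imread("topraw.png")[205:325,255:415];a=cv2.resize(a,None,fx=5,fy=5,interpolation=cv2.INTER_CUBIC)
b=cv2.imread("sideraw.png")[105:255,260:320];b=cv2.resize(b,None,fx=5.2,fy=5.2,interpolation=cv2.INTER_CUBIC)
b=cv2.rotate(b,cv2.ROTATE_90_COUNTERCLOCKWISE) # out x = row-105, out y = 319-col
for i in range(0,160,10):
    cv2.putText(a,str(255+i),(i*5,10),0,.35,(0,0,255));cv2.line(a,(i*5,12),(i*5,18),(0,0,255))
for i in range(0,120,10):
    cv2.putText(a,str(205+i),(0,i*5+4),0,.35,(0,0,255))
for i in range(0,150,10):
    cv2.putText(b,str(105+i),(int(i*5.2),10),0,.35,(0,0,255));cv2.line(b,(int(i*5.2),12),(int(i*5.2),18),(0,0,255))
for i in range(0,60,10):
    cv2.putText(b,str(320-i),(0,int(i*5.2)+4),0,.35,(0,0,255))
cv2.imwrite("pics/topc.png",a);cv2.imwrite("pics/sidec.png",b)
```

```text
(no output)
```

View pics/topc.png

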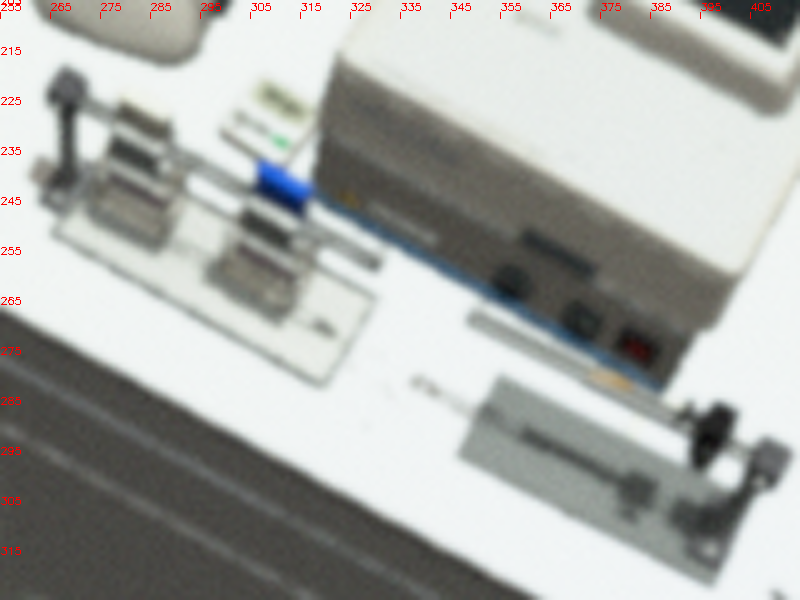

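View pics/sidec.png

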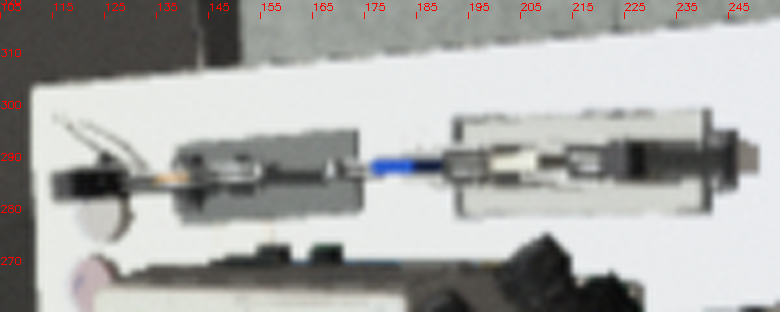

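```bash
cat > h.py <<'E'
import numpy as np,cv2,json
from plant import r,viewer
from scipy.optimize import least_squares
C={n:viewer.camera_info(n) for n in("side","top")}
def proj(n,P):
    K=C[n]["camera_matrix"];E=C[n]["extrinsics"]
    p=(np.atleast_2d(P)-E[:3,3])@E[:3,:3]@K.T
    return p[:,:2]/p[:,2:]
def st(px,py): return ("top",254.6+px/5,204.6+py/5)
def ss(px,py): return ("side",319.4-py/5.2,104.6+px/5.2)
def T(x,y,a,P):
    c,s=np.cos(a),np.sin(a);P=np.atleast_2d(P);return np.c_[x+c*P[:,0]-s*P[:,1],y+s*P[:,0]+c*P[:,1],P[:,2]]
def fit(obs,x0):
    f=lambda v:np.concatenate([proj(o[0],T(*v,p))[0]-o[1:] for p,o in obs])
    s=least_squares(f,x0,loss="soft_l1");return s.x,f(s.x).reshape(-1,2)
def tri(a,b):
    s=least_squares(lambda P:np.r_[proj(a[0],P)[0]-a[1:],proj(b[0],P)[0]-b[1:]],[.5,-.2,.1]);return s.x,s.fun
E
python3 - <<'E'
from h import *
np.set_printoptions(precision=4,suppress=True)
d=[((-.042,.118,0),st(52,232)),((-.042,-.118,0),st(325,385)),((.042,-.118,.007),st(374,297)),
 ((-.042,-.118,.014),ss(455,118)),((.042,-.118,.014),ss(458,216)),((-.042,.118,0),ss(712,108)),((.042,.118,0),ss(713,213))]
e=[((.037,.1,.004),st(500,377)),((-.037,.1,0),st(459,456)),((-.037,-.1,0),st(714,584)),
 ((-.037,.1,0),ss(358,130)),((.037,.1,0),ss(362,210)),((-.037,-.1,.008),ss(177,145)),((.037,-.1,.008),ss(180,223))]
for o,x0 in((d,[.5,-.1,0]),(e,[.5,-.4,0])):
    v,R=fit(o,x0);print(v);print(R.T)
print("blue",tri(st(285,187),ss(392,167)))
print("dripend",tri(st(378,259),ss(358,168)))
print("dryend",tri(st(471,314),ss(332,169)))
E
```

```text
[ 0.4737 -0.1067 -0.0289]
[[-0.7575 -0.4252  0.9922 -0.0402 -0.5273 -0.1789 -0.4669]
 [ 0.5458  1.1395 -0.234  -0.1836 -0.358   0.332   0.5572]]
[ 0.469  -0.4299  0.0181]
[[ 0.0256 -0.4873  0.3222  0.3462 -0.7019 -0.0045 -0.6932]
 [-0.9851  0.6081  1.488   0.3229  0.5289 -0.3661 -0.0374]]
blue (array([ 0.4699, -0.1553,  0.2017]), array([ 0.3737, -0.2595,  0.4526,  0.2734]))
dripend (array([ 0.4721, -0.2261,  0.1525]), array([-0.5851,  0.4116, -0.7299, -0.4455]))
dryend (array([ 0.4797, -0.2926,  0.1077]), array([-2.3652,  1.6875, -3.0252, -1.8681]))
```

```bash
cat >> h.py <<'E'
DR=[0.4737,-0.1067,-0.0289];DY=[0.469,-0.4299,0.0181]
def box(img,n,v,lo,hi,tf,col):
    P=np.array([[ (lo,hi)[i>>k&1][k] for k in range(3)] for i in range(8)],float)
    q=tf(proj(n,T(*v,P)))
    for i in range(8):
        for k in range(3):
            if not i>>k&1:
                cv2.line(img,tuple(int(t*8) for t in q[i]),tuple(int(t*8) for t in q[i|1<<k]),col,1,cv2.LINE_AA,3)
def overlay(out,stands,boxes,ft=None,fs=None):
    ft=cv2.imread("topraw.png") if ft is None else ft;fs=cv2.imread("sideraw.png") if fs is None else fs
    t0=(255,220);s0=(280,105)
    a=cv2.resize(ft[t0[1]:t0[1]+84,t0[0]:t0[0]+160],None,fx=5,fy=5,interpolation=cv2.INTER_CUBIC)
    b=cv2.resize(fs[s0[1]:s0[1]+152,s0[0]:s0[0]+35],None,fx=5.2,fy=5.2,interpolation=cv2.INTER_CUBIC)
    W=b.shape[1];b=cv2.rotate(b,cv2.ROTATE_90_COUNTERCLOCKWISE)
    ta=lambda q:(q-t0+.5)*5-.5
    tb=lambda q:np.c_[(q[:,1]-s0[1]+.5)*5.2-.5,W-1-((q[:,0]-s0[0]+.5)*5.2-.5)]
    for v,lo,hi,c in boxes:
        box(a,"top",v,lo,hi,ta,c);box(b,"side",v,lo,hi,tb,c)
    o=np.zeros((600,800,3),np.uint8);o[:b.shape[0],:min(800,b.shape[1])]=b[:,:800];o[182:]=a[:418];cv2.imwrite(out,o)
def stb(DR,DY):
    G=(0,220,0);R=(0,0,255)
    return [(DR,(-.042,-.118,0),(.042,.118,.014),G),(DR,(-.006,-.125,.153),(.006,.127,.165),R),(DR,(-.006,-.125,.165),(.006,-.119,.179),R),
     (DY,(-.037,-.1,0),(.037,.1,.008),G),(DY,(-.006,-.09,.153),(.006,.125,.165),R),(DY,(-.006,.119,.165),(.006,.125,.179),R)]
E
python3 - <<'E'
from h import *
overlay("pics/ov1.png",None,stb(DR,DY)+[((.4723,-.155,-.0289),(-.006,-.02,.169),(.006,.02,.209),(255,255,0))])
E
```

```text
(no output)
```

View pics/ov1.png

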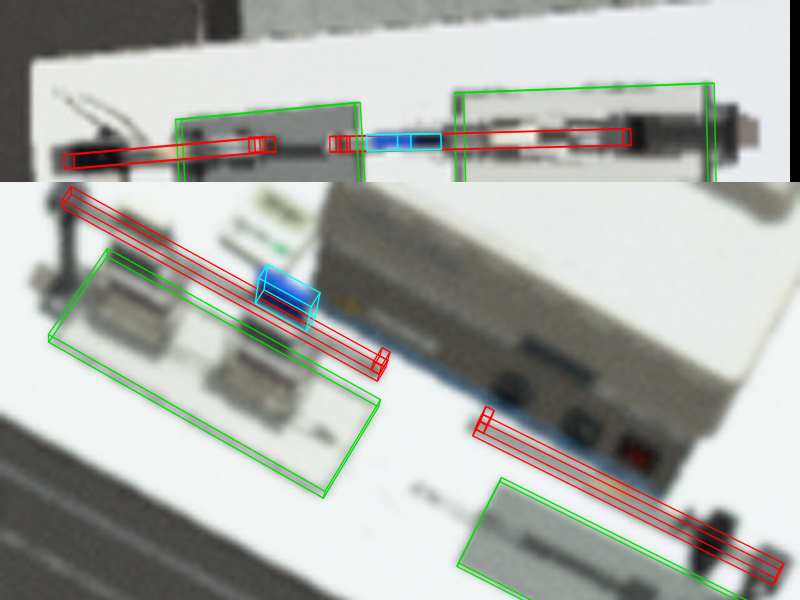

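Run:
```python
from h import *
np.set_printoptions(precision=3,suppress=True)
t=lambda x,y:("top",x*.7-.15,y*.7-.15); s=lambda x,y:("side",x*.7-.15,y*.7-.15)
print("eyeA",tri(t(412,222),s(362,268)));print("eyeB",tri(t(448,247),s(385,300)));print("eyeA'",tri(t(448,247),s(362,268)))
print("eyeC",tri(t(375,255),s(385,300)))
print("box corner -y,-x top",tri(t(600,358),s(380,178)));print("box corner +y,-x top",tri(t(470,285),s(383,270)))
for nm,v,p in (("drip end",DR,(0,-.119,.165)),("dry end",DY,(0,.119,.165)),("mid",DY,(0,0,.165)),("post",DR,(0,.127,.165))): print(nm,T(*v,p))
```

```text
eyeA (array([0.594, 0.017, 0.42 ]), array([-1.211,  0.9  , -1.316, -0.841]))
eyeB (array([ 0.603, -0.026,  0.278]), array([-15.25 ,  11.143, -16.937, -10.664]))
eyeA' (array([ 0.615, -0.056,  0.332]), array([-4.831,  3.637, -5.431, -3.504]))
eyeC (array([0.535, 0.066, 0.341]), array([ 2.014, -1.391,  2.163,  1.301]))
box corner -y,-x top (array([ 0.584, -0.468,  0.218]), array([-6.539,  5.289, -8.922, -6.103]))
box corner +y,-x top (array([ 0.584, -0.123,  0.242]), array([ -8.674,   6.407, -10.126,  -6.432]))
drip end [[ 0.47  -0.226  0.165]]
dry end [[ 0.467 -0.311  0.165]]
mid [[ 0.469 -0.43   0.165]]
post [[0.477 0.02  0.165]]
```

```bash
cat >> h.py <<'E'
from scipy.spatial.transform import Rotation as Ro
def go(x,y,z,yaw):
    """remaining delta in tool axes; tool down with tool-y at angle yaw"""
    s=r.state();R=Ro.from_quat(s["eef_rot"]);c,si=np.cos(yaw),np.sin(yaw)
    D=Ro.from_matrix(np.array([[si,c,0],[-c,si,0],[0,0,-1.]]))
    np.set_printoptions(precision=4,suppress=True)
    print("t %.2f"%s["t"],"pos",s["position"],"F",s["ft_force"],"w %.4f g %.1f"%(s["width"],s["grasp_force"]))
    print("d",R.inv().apply(np.array([x,y,z])-s["position"]),"rv",(R.inv()*D).as_rotvec())
E
R="-.0266 -.0214 0 0 0 0"
python3 -m handwheel '-.0266 -.0214 0 0 0 0;-.0266 -.0214 0 0 0 0;-.0266 -.0214 0 0 0 0;-.0266 -.0214 0 0 0 0;-.0266 -.0214 0 0 0 0'
python3 -m handwheel '-.0266 -.0214 0 0 0 0;-.0266 -.0214 0 0 0 0;-.0266 -.0214 0 0 0 0;-.0266 -.0214 0 0 0 0;-.0266 -.0214 0 0 0 0'
python3 -c "from h import *;go(.42,-.153,.256,-.029)"
```

```text
t: 0.52
position: [0.3493, 0.4034, 0.256]
eef_rot: [0.228, 0.974, -0.0, -0.0]
ft_force: [1.0, 0.3, -0.6]
width: 0.0853
grasp_force: 0.0
t: 0.93
position: [0.421, 0.2486, 0.2561]
eef_rot: [0.228, 0.974, -0.0, -0.0]
ft_force: [-0.3, 0.6, 0.3]
width: 0.0852
grasp_force: 0.0Traceback (most recent call last):
  File "<string>", line 1, in <module>
    from h import *;go(.42,-.153,.256,-.029)
                    ~~^^^^^^^^^^^^^^^^^^^^^^
  File "h.py", line 45, in go
    D=Ro.from_matrix(np.array([[si,c,0],[-c,si,0],[0,0,-1.]]))
  File "scipy/spatial/transform/_rotation.pyx", line 1143, in scipy.spatial.transform._rotation.Rotation.from_matrix
ValueError: Non-positive determinant (left-handed or null coordinate frame) in rotation matrix 0: [[-0.02899594  0.99957953  0.        ]
 [-0.99957953 -0.02899594  0.        ]
 [ 0.          0.         -1.        ]].
```

```bash
sed -i 's/\[\[si,c,0\],\[-c,si,0\]/[[-si,c,0],[c,si,0]/' h.py
python3 -m handwheel '0 0 0 0 0 .114;0 0 0 0 0 .114;0 0 0 0 0 .114;0 0 0 0 0 .114;0 0 0 0 0 .114' .04 >/dev/null
python3 -m handwheel '0 0 0 0 0 .114;0 0 0 0 0 .114;0 0 0 0 0 .114;0 0 0 0 0 .114;0 0 0 0 0 .114' >/dev/null
python3 -c "from h import *;go(.42,-.153,.256,-.029)"
```

```text
t 1.77 pos [0.4205 0.2502 0.2561] F [-0.434   0.0995  0.0349] w 0.0402 g 0.0
d [-0.403   0.0134  0.0002] rv [-0.0005  0.0003 -0.0054]
```

```bash
python3 -m handwheel '-.04 .0013 0 0 0 0;-.04 .0013 0 0 0 0;-.04 .0013 0 0 0 0;-.04 .0013 0 0 0 0;-.04 .0013 0 0 0 0' >/dev/null
python3 -m handwheel '-.04 .0013 0 0 0 0;-.04 .0013 0 0 0 0;-.04 .0013 0 0 0 0;-.04 .0013 0 0 0 0;-.04 .0013 0 0 0 0' >/dev/null
python3 -m handwheel '0 .02 0 0 0 0;0 .02 0 0 0 0;0 .01 0 0 0 -.005;0 0 0 0 0 0' >/dev/null
python3 - <<'E'
from h import *
go(.471,-.154,.203,-.029)
ft=viewer.grab_frame("top")[:,:,::-1].copy();fs=viewer.grab_frame("side")[:,:,::-1].copy()
overlay("pics/ov2.png",None,stb(DR,DY),ft,fs)
E
```

```text
t 2.93 pos [ 0.4745 -0.1515  0.2561] F [ 1.0937 -0.3658 -0.7176] w 0.0399 g 0.0
d [-0.0026 -0.0036  0.0531] rv [ 0.0025 -0.0002  0.0056]
```

View pics/ov2.png

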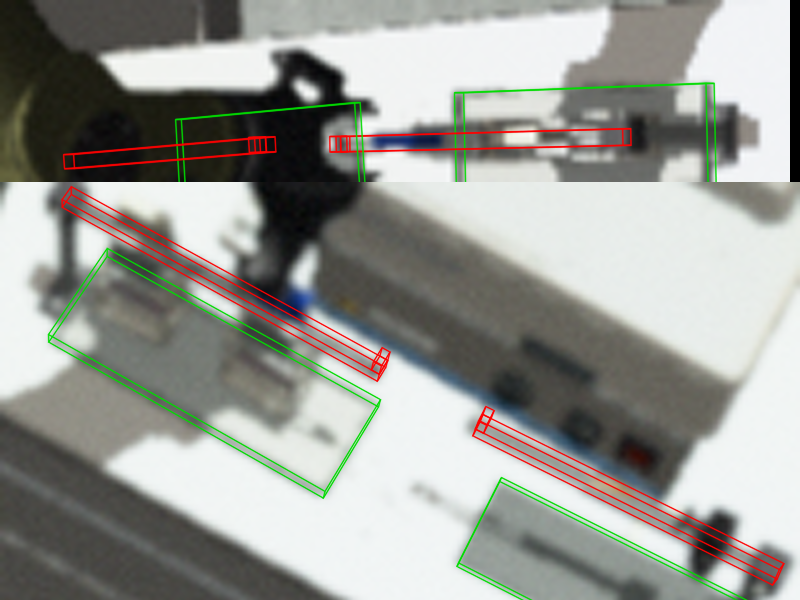

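```bash
python3 -m handwheel '-.0026 -.0036 .018 0 0 .005;0 0 .018 0 0 0;0 0 .017 0 0 0;0 0 0 0 0 0' | grep -E "pos|ft"
python3 -m handwheel '0 0 0 0 0 0;0 0 0 0 0 0;0 0 0 0 0 0' .016 20 | grep -E "pos|ft|wid|gra"
python3 -c "from h import *;go(.471,-.154,.203,-.029)"
```

```text
position: [0.4652, -0.153, 0.201]
ft_force: [-1.4, 0.4, 0.4]
position: [0.4689, -0.154, 0.2043]
ft_force: [0.2, 0.6, 0.3]
width: 0.016
grasp_force: 0.0
t 3.62 pos [ 0.4689 -0.154   0.2043] F [0.1915 0.5817 0.2745] w 0.0160 g 0.0
d [0.     0.0021 0.0013] rv [0.0018 0.0004 0.0001]
```

```bash
python3 -m handwheel '0 0 0 0 0 0;0 0 0 0 0 0;0 0 0 0 0 0' .008 30 
python3 -m handwheel '0 0 0 0 0 0;0 0 0 0 0 0' .004 40 
python3 -c "from h import *;go(.471,-.154,.203,-.029)"
```

```text
t: 3.87
position: [0.4692, -0.154, 0.204]
eef_rot: [0.717, 0.697, 0.001, 0.001]
ft_force: [-0.2, -0.1, 1.9]
width: 0.0116
grasp_force: 33.0
t: 4.03
position: [0.4692, -0.154, 0.2038]
eef_rot: [0.717, 0.697, 0.001, 0.001]
ft_force: [0.4, -0.8, 3.0]
width: 0.0111
grasp_force: 41.0
t 4.03 pos [ 0.4692 -0.154   0.2038] F [ 0.389  -0.8118  2.9882] w 0.0111 g 41.0
d [0.0001 0.0018 0.0008] rv [ 0.0018  0.0003 -0.    ]
```

```bash
python3 -m handwheel '0 0 -.001 0 0 0;0 0 0 0 0 0' | grep -E "pos|ft"
python3 -m handwheel '-.007 0 0 0 0 0;-.007 0 0 0 0 0;-.007 0 0 0 0 0;-.007 0 0 0 0 0;-.006 0 0 0 0 0' | grep -E "pos|ft"
python3 -m handwheel '0 0 0 0 0 0;0 0 0 0 0 0' | grep -E "pos|ft"
python3 -c "from h import *;go(.471,-.189,.223,-.029)"
```

```text
position: [0.4687, -0.154, 0.2044]
ft_force: [1.1, -0.5, 0.6]
position: [0.4669, -0.1891, 0.2041]
ft_force: [-0.5, 2.4, 0.0]
position: [0.4671, -0.1894, 0.2042]
ft_force: [-0.6, -0.3, 0.3]
t 4.78 pos [ 0.4671 -0.1894  0.2042] F [-0.595  -0.3382  0.2874] w 0.0115 g 40.6
d [ 0.0005  0.0039 -0.0188] rv [-0.0002  0.0011 -0.002 ]
```

```bash
for i in 1; do
python3 -m handwheel '0 .002 0 0 0 0;0 0 0 0 0 0;0 0 0 0 0 0' | grep -E "pos|ft"
python3 -m handwheel '0 .002 0 0 0 0;0 0 0 0 0 0;0 0 0 0 0 0' | grep -E "pos|ft"
python3 -m handwheel '0 .002 0 0 0 0;0 0 0 0 0 0;0 0 0 0 0 0' | grep -E "pos|ft"
done
```

```text
position: [0.4695, -0.1878, 0.2042]
ft_force: [-0.3, -0.3, 0.0]
position: [0.4716, -0.1875, 0.2042]
ft_force: [-0.8, 0.5, 0.0]
position: [0.4738, -0.1877, 0.2043]
ft_force: [-0.6, 0.7, -0.6]
```

```bash
python3 -m handwheel '0 .0012 0 0 0 0;0 0 0 0 0 0;0 0 0 0 0 0' | grep -E "pos|ft"
python3 -m handwheel '0 .001 0 0 0 0;0 0 0 0 0 0;0 0 0 0 0 0' | grep -E "pos|ft"
```

```text
position: [0.4741, -0.1878, 0.2041]
ft_force: [-1.9, 0.8, 0.7]
position: [0.4742, -0.1878, 0.2039]
ft_force: [-5.2, 0.6, 0.9]
```

```bash
python3 -m handwheel '0 -.002 0 0 0 0;0 -.0025 0 0 0 0;0 0 -.0005 0 0 0;0 0 0 0 0 0' | grep -E "pos|ft"
python3 -m handwheel '0 0 -.006 0 0 0;0 0 -.007 0 0 0;0 0 -.006 0 0 0;0 0 0 0 0 0;0 0 0 0 0 0' | grep -E "pos|ft"
python3 -c "from h import *;go(.4677,-.268,.2238,-.029)"
```

```text
position: [0.4722, -0.1883, 0.2051]
ft_force: [0.3, 0.1, -1.1]
position: [0.4717, -0.1881, 0.2245]
ft_force: [0.7, -1.1, -2.0]
t 6.78 pos [ 0.4717 -0.1881  0.2245] F [ 0.6813 -1.1324 -1.9702] w 0.0111 g 40.3
d [-0.08   -0.0017  0.0007] rv [0.0017 0.0004 0.0001]
```

```bash
python3 -m handwheel '0 -.0017 .0005 0 0 0;-.01 0 0 0 0 0;-.01 0 0 0 0 0;-.01 0 0 0 0 0;-.01 0 0 0 0 0' | grep -E "pos|ft"
python3 -c "from h import *;go(.4677,-.268,.2238,-.029)"
```

```text
position: [0.468, -0.2298, 0.2231]
ft_force: [-0.5, -0.2, -1.4]
t 7.20 pos [ 0.468  -0.2298  0.2231] F [-0.5271 -0.247  -1.4263] w 0.0112 g 40.3
d [-0.0382  0.0008 -0.0007] rv [-0.0003  0.0005 -0.0013]
```

```bash
python3 -m handwheel '-.01 0 0 0 0 0;-.01 0 0 0 0 0;-.01 0 0 0 0 0;-.008 0 0 0 0 0;0 0 0 0 0 0' | grep -E "pos|ft"
python3 -m handwheel '0 0 0 0 0 -.024;0 0 0 0 0 -.023;0 0 0 0 0 0;0 0 0 0 0 0' | grep -E "pos|ft"
python3 - <<'E'
from h import *
go(.4652,-.268,.2238,.0181)
p=r.state()["position"]
ft=viewer.grab_frame("top")[:,:,::-1].copy();fs=viewer.grab_frame("side")[:,:,::-1].copy()
cv=(p[0],p[1],.0181);z=p[2]-.0388
overlay("pics/ov3.png",None,stb(DR,DY)+[(cv,(-.006,-.02,z+.004),(.006,.02,z+.044),(255,255,0)),(cv,(-.017,-.03,z-.125),(.017,.03,z-.044),(255,0,255))],ft,fs)
E
```

```text
position: [0.4669, -0.2686, 0.2233]
ft_force: [-0.8, 0.8, -1.8]
position: [0.4674, -0.2651, 0.2233]
ft_force: [-0.5, -0.2, -2.2]
t 7.95 pos [ 0.4674 -0.2651  0.2233] F [-0.4564 -0.2012 -2.2171] w 0.0112 g 40.2
d [-0.0029 -0.0023 -0.0005] rv [ 0.0001 -0.0007  0.0013]
```

View pics/ov3.png

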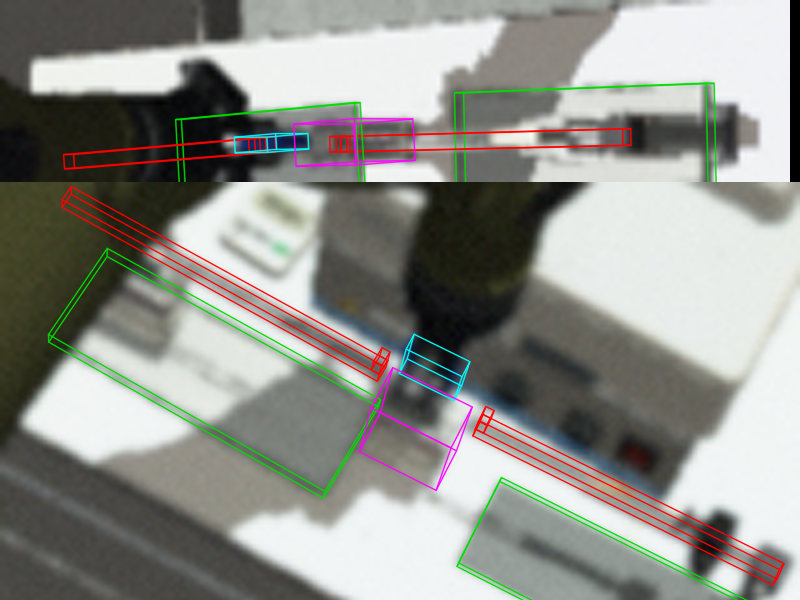

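```bash
python3 -m handwheel '0 -.0027 -.0005 0 0 0;-.009 0 0 0 0 0;-.009 0 0 0 0 0;-.009 0 0 0 0 0;-.009 0 0 0 0 0' | grep -E "pos|ft"
python3 -m handwheel '0 0 0 0 0 0;0 0 0 0 0 0' | grep -E "pos|ft"
python3 -c "from h import *;go(.466,-.340,.2238,.0181)"
```

```text
position: [0.4651, -0.3036, 0.2238]
ft_force: [-0.4, -0.1, -2.0]
position: [0.4649, -0.303, 0.2236]
ft_force: [-0.1, -0.0, -2.0]
t 8.63 pos [ 0.4649 -0.303   0.2236] F [-0.1252 -0.0434 -2.0202] w 0.0114 g 40.2
d [-0.037   0.0005 -0.0001] rv [-0.      0.0002 -0.002 ]
```

```bash
python3 -m handwheel '-.009 0 0 0 0 0;-.009 0 0 0 0 0;-.009 0 0 0 0 0;-.01 0 0 0 0 0;0 0 0 0 0 0' | grep -E "pos|ft"
python3 -m handwheel '0 0 0 0 0 0;0 0 .004 0 0 0;0 0 .004 0 0 0;0 0 0 0 0 0;0 0 0 0 0 0' | grep -E "pos|ft"
python3 -m handwheel '0 0 .003 0 0 0;0 0 .003 0 0 0;0 0 0 0 0 0;0 0 0 0 0 0' | grep -E "pos|ft"
```

```text
position: [0.4653, -0.3425, 0.2239]
ft_force: [-0.6, 0.2, -2.4]
position: [0.4657, -0.3382, 0.2153]
ft_force: [-0.1, -0.3, -1.0]
position: [0.4657, -0.3388, 0.2095]
ft_force: [-0.3, -0.6, -2.3]
```

Run:
```python
from h import *
go(.466,-.340,.2048,.0181)
p=r.state()["position"]
ft=viewer.grab_frame("top")[:,:,::-1].copy();fs=viewer.grab_frame("side")[:,:,::-1].copy()
cv=(p[0],p[1],.0181);z=p[2]-.0388
overlay("pics/ov4.png",None,stb(DR,DY)+[(cv,(-.006,-.02,z+.004),(.006,.02,z+.044),(255,255,0))],ft,fs)
```

```text
t 9.80 pos [ 0.4657 -0.3388  0.2095] F [-0.3376 -0.5509 -2.3036] w 0.0116 g 40.3
d [-0.0012  0.0003  0.0047] rv [-0.0004 -0.0004 -0.    ]
```

View pics/ov4.png

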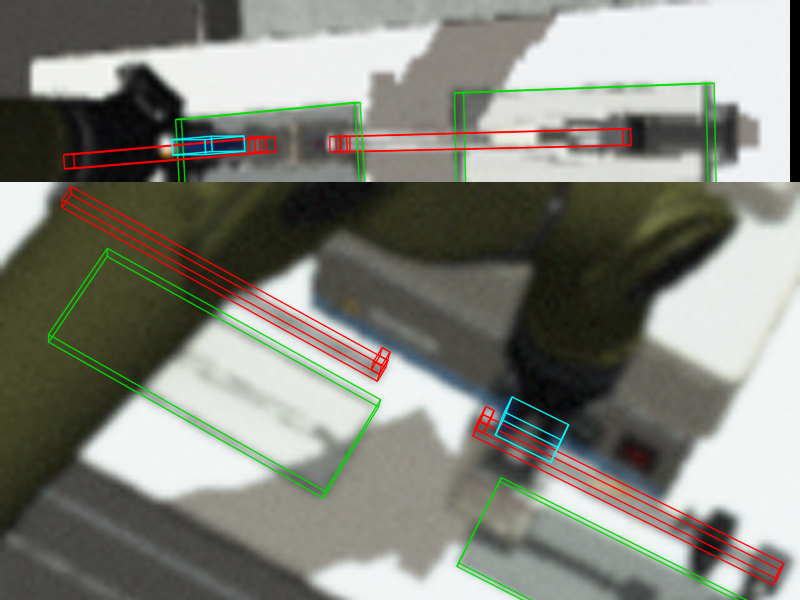

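```bash
python3 -m handwheel '0 0 .002 0 0 0;0 0 .002 0 0 0;0 0 0 0 0 0;0 0 0 0 0 0' | grep -E "pos|ft"
python3 -m handwheel '0 0 .001 0 0 0;0 0 0 0 0 0;0 0 0 0 0 0' | grep -E "pos|ft"
python3 -m handwheel '0 0 .0007 0 0 0;0 0 0 0 0 0;0 0 0 0 0 0' | grep -E "pos|ft"
```

```text
position: [0.4657, -0.3388, 0.2056]
ft_force: [0.6, -0.8, -1.7]
position: [0.4659, -0.339, 0.2049]
ft_force: [-0.2, 0.2, -1.0]
position: [0.4659, -0.339, 0.2043]
ft_force: [-0.6, -0.2, 2.0]
```

```bash
python3 -m handwheel '-.007 0 0 0 0 0;-.007 0 0 0 0 0;-.007 0 0 0 0 0;-.006 0 0 0 0 0;0 0 0 0 0 0' | grep -E "pos|ft"
python3 -m handwheel '-.004 0 0 0 0 0;-.004 0 0 0 0 0;-.004 0 0 0 0 0;0 0 0 0 0 0;0 0 0 0 0 0' | grep -E "pos|ft"
python3 -m handwheel '-.004 0 0 0 0 0;-.004 0 0 0 0 0;0 0 0 0 0 0;0 0 0 0 0 0' | grep -E "pos|ft"
python3 -c "from h import *;go(.4675,-.40,.2043,.0181)"
```

```text
position: [0.4665, -0.3682, 0.2043]
ft_force: [-1.0, -0.9, 3.3]
position: [0.4668, -0.3782, 0.2043]
ft_force: [-0.4, 2.9, 5.8]
position: [0.467, -0.3858, 0.2044]
ft_force: [0.3, 2.9, 6.5]
t 11.90 pos [ 0.467  -0.3858  0.2044] F [0.3295 2.9447 6.4606] w 0.0115 g 41.4
d [-0.0142  0.0002  0.0001] rv [ 0.0006 -0.0004  0.0002]
```

```bash
python3 -m handwheel '-.004 0 -.0003 0 0 0;-.004 0 0 0 0 0;-.004 0 0 0 0 0;0 0 0 0 0 0;0 0 0 0 0 0' | grep -E "pos|ft"
python3 -m handwheel '-.004 0 0 0 0 0;-.004 0 0 0 0 0;0 0 0 0 0 0;0 0 0 0 0 0' | grep -E "pos|ft"
python3 -m handwheel '-.002 0 0 0 0 0;-.002 0 0 0 0 0;0 0 0 0 0 0;0 0 0 0 0 0' | grep -E "pos|ft"
```

```text
position: [0.4672, -0.398, 0.2047]
ft_force: [-0.3, 2.5, 5.2]
position: [0.4674, -0.4059, 0.2047]
ft_force: [-0.2, 3.4, 5.5]
position: [0.4676, -0.4093, 0.2047]
ft_force: [0.1, 3.7, 6.2]
```

```bash
python3 -m handwheel '0 0 -.0004 0 0 0;-.002 0 0 0 0 0;0 0 0 0 0 0;0 0 0 0 0 0' | grep -E "pos|ft"
python3 -m handwheel '-.002 0 0 0 0 0;0 0 0 0 0 0;0 0 0 0 0 0' | grep -E "pos|ft"
python3 -m handwheel '-.002 0 0 0 0 0;0 0 0 0 0 0;0 0 0 0 0 0' | grep -E "pos|ft"
python3 -m handwheel '-.002 0 0 0 0 0;0 0 0 0 0 0;0 0 0 0 0 0' | grep -E "pos|ft"
```

```text
position: [0.4674, -0.4119, 0.2049]
ft_force: [0.4, 3.0, 6.1]
position: [0.4674, -0.4139, 0.2049]
ft_force: [0.1, 3.6, 5.0]
position: [0.4674, -0.4158, 0.2049]
ft_force: [0.8, 4.7, 4.9]
position: [0.4674, -0.4178, 0.2049]
ft_force: [0.3, 3.2, 6.8]
```

```bash
python3 -m handwheel '-.002 0 0 0 0 0;0 0 0 0 0 0;0 0 0 0 0 0' | grep -E "pos|ft"
python3 -m handwheel '-.002 0 0 0 0 0;0 0 0 0 0 0;0 0 0 0 0 0' | grep -E "pos|ft"
python3 -m handwheel '-.002 0 0 0 0 0;0 0 0 0 0 0;0 0 0 0 0 0' | grep -E "pos|ft"
```

```text
position: [0.4674, -0.4198, 0.2049]
ft_force: [0.2, 4.7, 6.1]
position: [0.4675, -0.4217, 0.2049]
ft_force: [-0.7, 5.0, 5.8]
position: [0.4676, -0.4237, 0.205]
ft_force: [0.1, 3.3, 6.5]
```

```bash
python3 -m handwheel '-.002 0 0 0 0 0;0 0 0 0 0 0;0 0 0 0 0 0' | grep -E "pos|ft"
python3 -m handwheel '-.0015 0 0 0 0 0;0 0 0 0 0 0;0 0 0 0 0 0' | grep -E "pos|ft"
python3 -m handwheel '-.0015 0 0 0 0 0;0 0 0 0 0 0;0 0 0 0 0 0;0 0 0 0 0 0' | grep -E "pos|ft"
```

```text
position: [0.4676, -0.4257, 0.205]
ft_force: [-0.4, 4.2, 6.1]
position: [0.4677, -0.427, 0.205]
ft_force: [-0.7, 4.1, 6.0]
position: [0.4677, -0.4285, 0.205]
ft_force: [0.3, 5.3, 7.5]
```

```bash
python3 -m handwheel '0 0 -.0005 0 0 0;-.0015 0 0 0 0 0;0 0 0 0 0 0;0 0 0 0 0 0' | grep -E "pos|ft"
python3 -m handwheel '-.0015 0 0 0 0 0;0 0 0 0 0 0;0 0 0 0 0 0' | grep -E "pos|ft"
python3 -m handwheel '-.0015 0 0 0 0 0;0 0 0 0 0 0;0 0 0 0 0 0;0 0 0 0 0 0' | grep -E "pos|ft"
```

```text
position: [0.4675, -0.4308, 0.2052]
ft_force: [-0.2, 3.6, 3.8]
position: [0.4674, -0.432, 0.2052]
ft_force: [-0.1, 3.4, 4.2]
position: [0.4675, -0.4327, 0.2052]
ft_force: [-1.2, 5.4, 4.5]
```

```bash
python3 -m handwheel '-.0015 0 0 0 0 0;0 0 0 0 0 0;0 0 0 0 0 0' | grep -E "pos|ft"
python3 -m handwheel '-.0015 0 0 0 0 0;0 0 0 0 0 0;0 0 0 0 0 0' | grep -E "pos|ft"
python3 -m handwheel '-.001 0 0 0 0 0;0 0 0 0 0 0;0 0 0 0 0 0;0 0 0 0 0 0' | grep -E "pos|ft"
```

```text
position: [0.4675, -0.434, 0.2052]
ft_force: [0.2, 5.7, 5.8]
position: [0.4675, -0.4351, 0.2052]
ft_force: [-0.9, 6.5, 5.1]
position: [0.4675, -0.4357, 0.2052]
ft_force: [-0.6, 6.3, 6.3]
```

```bash
python3 -m handwheel '-.0012 0 0 0 0 0;0 0 0 0 0 0;0 0 0 0 0 0' | grep -E "pos|ft"
python3 -m handwheel '-.001 0 0 0 0 0;0 0 0 0 0 0;0 0 0 0 0 0' | grep -E "pos|ft"
python3 -m handwheel '-.001 0 0 0 0 0;0 0 0 0 0 0;0 0 0 0 0 0;0 0 0 0 0 0' | grep -E "pos|ft"
```

```text
position: [0.4675, -0.4367, 0.2052]
ft_force: [-1.0, 7.5, 7.2]
position: [0.4675, -0.4374, 0.2052]
ft_force: [-0.5, 7.7, 7.2]
position: [0.4676, -0.4382, 0.2052]
ft_force: [-1.0, 8.6, 7.2]
```

```bash
python3 -m handwheel '-.001 0 0 0 0 0;0 0 0 0 0 0;0 0 0 0 0 0' | grep -E "pos|ft"
python3 -m handwheel '-.001 0 0 0 0 0;0 0 0 0 0 0;0 0 0 0 0 0' | grep -E "pos|ft"
```

```text
position: [0.4676, -0.4389, 0.2052]
ft_force: [-1.3, 9.4, 7.8]
position: [0.4676, -0.4396, 0.2052]
ft_force: [-1.3, 9.6, 8.1]
```

```bash
python3 -m handwheel '.002 0 -.0003 0 0 0;0 0 0 0 0 0;0 0 0 0 0 0' | grep -E "pos|ft"
python3 -m handwheel '.0015 0 0 0 0 0;0 0 0 0 0 0;0 0 0 0 0 0' | grep -E "pos|ft"
python3 -m handwheel '.0015 0 0 0 0 0;0 0 0 0 0 0;0 0 0 0 0 0' | grep -E "pos|ft"
python3 -m handwheel '.0015 0 0 0 0 0;0 0 0 0 0 0;0 0 0 0 0 0' | grep -E "pos|ft"
```

```text
position: [0.4676, -0.4394, 0.2053]
ft_force: [-0.3, 6.7, 4.2]
position: [0.4675, -0.4392, 0.2053]
ft_force: [-0.3, 3.1, 2.2]
position: [0.4675, -0.4381, 0.2054]
ft_force: [0.4, 1.5, 0.6]
position: [0.4675, -0.4365, 0.2054]
ft_force: [0.4, -0.5, -0.3]
```

```bash
python3 -m handwheel '.001 0 0 0 0 0;0 0 0 0 0 0;0 0 0 0 0 0' | grep -E "pos|ft"
python3 -m handwheel '.001 0 0 0 0 0;0 0 0 0 0 0;0 0 0 0 0 0' | grep -E "pos|ft"
python3 -m handwheel '.001 0 0 0 0 0;0 0 0 0 0 0;0 0 0 0 0 0' | grep -E "pos|ft"
```

```text
position: [0.4674, -0.4363, 0.2055]
ft_force: [0.6, -2.9, -2.1]
position: [0.4674, -0.4361, 0.2058]
ft_force: [1.9, -5.4, -3.7]
position: [0.4673, -0.4359, 0.206]
ft_force: [0.3, -6.3, -3.1]
```

Held at y≈-0.436 against a 6 N backward pull, so the pawl is up. I'll ease off and release.

```bash
python3 -m handwheel '-.0025 0 .0004 0 0 0;0 0 0 0 0 0;0 0 0 0 0 0' | grep -E "pos|ft"
python3 -m handwheel '0 0 .0005 0 0 0;0 0 0 0 0 0;0 0 0 0 0 0' | grep -E "pos|ft"
```

```text
position: [0.4675, -0.4363, 0.2054]
ft_force: [-0.6, -1.8, -0.6]
position: [0.4675, -0.4362, 0.2052]
ft_force: [-1.2, -3.4, 3.0]
```

```bash
python3 -m handwheel '-.0008 0 -.0002 0 0 0;0 0 0 0 0 0;0 0 0 0 0 0' | grep -E "pos|ft"
python3 -m handwheel '0 0 0 0 0 0;0 0 0 0 0 0;0 0 0 0 0 0;0 0 0 0 0 0' .034 | grep -E "pos|ft|wid|gra"
python3 -m handwheel '0 0 -.01 0 0 0;0 0 -.02 0 0 0;0 0 -.02 0 0 0;0 0 -.02 0 0 0;0 0 -.02 0 0 0' | grep -E "pos|ft"
python3 -m handwheel '0 -.03 0 0 0 0;0 -.03 0 0 0 0;.03 0 0 0 0 0;.03 0 0 0 0 0;.03 0 0 0 0 0' | grep -E "pos|ft"
python3 -m handwheel '.03 0 0 0 0 0;.03 0 0 0 0 0;.03 0 0 0 0 0;.03 0 0 0 0 0;.03 0 0 0 0 0' | grep -E "pos|ft"
python3 - <<'E'
from h import *
ft=viewer.grab_frame("top")[:,:,::-1].copy();fs=viewer.grab_frame("side")[:,:,::-1].copy()
c=(.4675,-.4366,.0181)
overlay("pics/ov5.png",None,[(c,(-.006,-.02,.169),(.006,.02,.209),(255,255,0))],ft,fs)
E
```

```text
position: [0.4675, -0.4363, 0.2052]
ft_force: [-1.1, -1.9, 5.6]
position: [0.4677, -0.4353, 0.2042]
ft_force: [0.0, -1.0, -0.3]
width: 0.034
grasp_force: 0.0
position: [0.4676, -0.4362, 0.2964]
ft_force: [-0.0, -0.3, 0.4]
position: [0.4052, -0.3469, 0.2956]
ft_force: [0.7, 0.8, 0.5]
position: [0.4032, -0.1961, 0.2956]
ft_force: [1.4, 0.1, 0.6]
```

View pics/ov5.png

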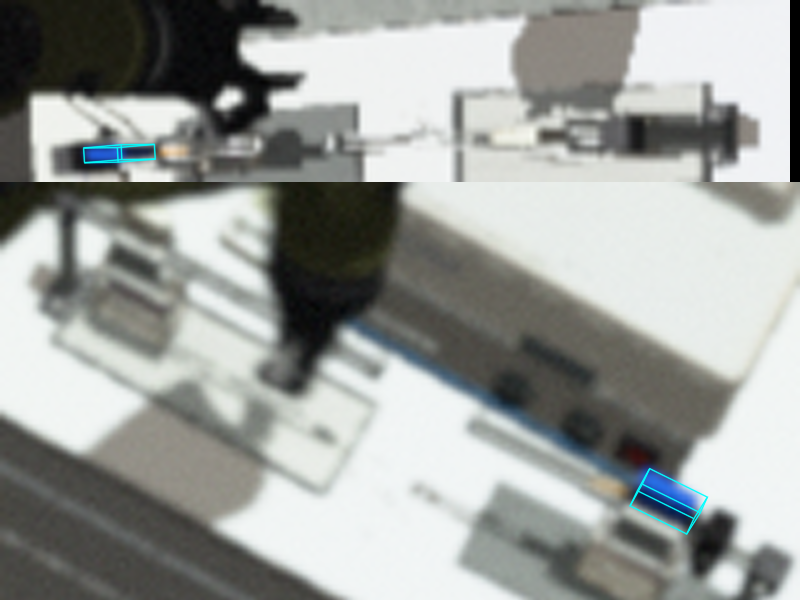

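The picture shows the blue tab at side (120,153) and top (668,500), against the buffer and upright. The brass pawl is just behind it at side (172,152), and the white carrier hasn't moved.

```bash
python3 -c "
from plant import r
print(r.sign_off(), r.state()['t'])"
```

```text
the job is handed in; nothing more can be done
the job is handed in; nothing more can be done
```

The blue-gripped carrier is hung on the drying rail and latched behind the brass pawl: it held against a 6 N backward pull, and force readings stayed under 10 N. The job is handed in, but the sign-off returned no verdict.

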